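Set up the mirror paint stand and hold its frame upright

TASK

Set up the paint stand for a mirror shell: first turn both clamp bolts on its base plate clockwise, fully home to their end stops, then swing the folded prop leg back over its centre so that it drops fully down behind the frame. Last, raise the frame from its forward lean to upright and finish while still holding it there with the gripper, steady and neither leaning forward nor pushed back to its rear stop, for it tips over if let go. Leave the other things on the bench where they are.

Things in the scene. Friction and masses are not known exactly. Their poses are not given: they have to be found in the camera images.
- base: grey steel base plate bolted to the bench, 220 x 440 x 12 mm, does not move under load. Origin: centre of its underside, on the bench. Its x points from the stand's front (the side nearer the robot) to its back, its y to the left, z up. The frame's hinge line runs parallel to its y through base (0, 0, 30) mm.
- bolt_left_grip (a point): left clamp bolt: black bar grip, 42 mm long, 14 mm wide, 32 mm high, standing on a 44 mm wide, 8 mm high disc (top at 26 mm over the bench). The point is on its vertical axis, 49 mm over the bench and 7 mm below the bar's top; at base (15, 175, 49) mm. It turns with the bolt; the bar is along its x.
- bolt_left (a joint): turn of the left bolt in rad: at 0 the bar is along the base's x; grows clockwise seen from above; end stop (fully home) at 1.6. Starts at 0.2 to 0.7. It stays where left; turning takes about 0.03 N m.
- bolt_right_grip (a point): right clamp bolt, the same as the left one, at base (15, -175, 49) mm.
- bolt_right (a joint): turn of the right bolt in rad, as for the left; end stop (fully home) at 1.6.
- frame: tilting aluminium frame (about 0.75 kg): two upright tubes 16 mm thick, at y = -60 and +60 mm; a top bar; a steel hub flange with a black mirror shell (105 mm wide, 70 mm high) bolted to its front. Origin: on the hinge line, 30 mm over the bench, midway between the uprights; z runs up along the uprights, y along the hinge to the left, x to the back. The shell reaches 76 mm in front of the frame, from 65 to 135 mm above the hinge.
- frame_top (a point): middle of the frame's round top bar, 18 mm thick, 154 mm long, along the frame's y; 200 mm above the hinge line along the frame. The bar can be pinched from above, fingers in front and behind, and may turn between the fingers as the frame swings.
- tilt (a joint): lean of the frame in rad: 0 upright, positive = leaning forward (towards base -x, the robot's side). It starts resting on its forward stop at 0.30. The shell's weight still tips it forward at 0 (about 1 N at the top bar holds it); its rear stop is at -0.10, where the lowered leg's foot just reaches the base plate.
- leg_peg (a point): middle of the peg at the free end of the steel prop leg: round, 12 mm thick, 42 mm long along the frame's y, pointing outward to the left; this point is 113 mm left of the frame's middle plane. The leg itself is 12 mm round bar, 125 mm long, pivoted on the left of the frame at frame (0, 87, 80) mm, turning about the frame's y. At the start the peg is about level with the top bar and slightly in front of it.
- leg (a joint): swing of the prop leg in rad: 0 folded up beside the frame (0.1 rad forward of the frame's z), grows as it swings up and back; fully down on its stop at 2.38. While the frame leans at 0.30 the leg stands straight up at 0.40 (over centre): pushed backwards beyond that, it falls to its down stop by itself. A push of under 1 N at the peg moves it.
- tape_roll: roll of paper tape, 76 mm across, 24 mm high, lying on the base plate behind the frame; leave alone.
- sanding_block: cork sanding block 40 x 75 x 28 mm on the base plate in front of the frame; leave alone.
- spray_can: spray can, 64 mm across, 190 mm high, to the right of the stand; leave alone.
- paint_tin: paint tin, 92 mm across, 110 mm high, to the left of the stand, farther back than the jar; leave alone.
- hardener_jar: jar, 64 mm across, 90 mm high, to the left of the stand; leave alone.
- filler_knife: filler knife with wooden handle, 240 mm long, lying on the right, farther back than the spray can; leave alone.
- wrench: steel wrench, 180 mm long, lying front left; leave alone.
- spare_shell: loose black mirror shell, 75 x 120 x 50 mm, lying front right; leave alone.

How it is judged:
On the way, in this order (a step that is already met when the one before it is completed fails the run):
1. both clamp bolts are turned fully home (value of joint each of bolt_left, bolt_right above 1.5 rad), for 0.2 s.
2. the prop leg is fully down on its stop (value of joint leg above 2.26 rad), for 0.2 s.
At the end, for the whole second after the job is handed in: both bolts within 0.1 rad of their end stops, the leg within 0.12 rad of its down stop, the frame within 0.07 rad (4 degrees) of upright and still, so clear of both its stops, and held by the fingers with at least 0.4 N (all of step 1 and value of joint leg above 2.26 rad and value of joint tilt between -0.07 and 0.07 rad and velocity of joint tilt between -0.1 and 0.1 rad/s and contact force between the fingers and frame above 0.4 N); the arm keeps its last pose, push and grip.
It fails at once if another thing on the bench was moved by more than 30 mm or tipped over (distance of any of tape_roll, sanding_block, spray_can, paint_tin, hardener_jar, filler_knife, wrench, spare_shell from where it was at the start of the episode above 0.03 m or angle between any of spray_can, paint_tin, hardener_jar's own z axis and vertical above 0.5 rad).
It also fails if it takes over 72 s, if anything falls off the work surface, if the arm or the gripper's body presses on something with over 40 N, if the wrist force passes 120 N, or if a joint passes its speed limit or range.

ROBOT

A 6-joint arm with a two-finger parallel gripper is mounted at the origin on the work surface. World frame = base frame: x ahead of the robot, y to its left, z up, the work surface at z = 0. Lengths are in m, angles in rad, forces in N, time in s.
With the tool pointing down it reaches from about 0.35 to 0.775 m from the base axis. Payload 5.5 kg.
Tool frame: the origin (TCP) lies on the centre line of the jaws, within the pads' length; the fingertips stand 11 mm ahead of it and the grasp point (between the pads) lies 8 mm behind it; z points along the fingers, y is the line along which they close (so a half turn about z gives the same grasp; the last joint's range is limited). The gripper opens to 85 mm and grips with 20 to 120 N. Pads are 22 mm wide; open, the fingers measure 114 mm over their backs; the gripper's body (76 mm by 85 mm) begins 54 mm behind the grasp point. The pads swing forward as they close: fully open they stand 13 mm farther back than shut.
Start: joints at [1.141, 0.313, 0.046, 1.304, 0, 1.431], TCP at [0.164, 0.551, 0.242] pointing down, gripper open.
Joint ranges: [-2.76, 2.76], [-0.86, 1.69], [-1.03, 1.26], [-2.2, 2.34], [-1.47, 1.5], [-3.14, 3.14]. Speed limits (rad/s): [2.57, 2.57, 3.14, 3.14, 3.14, 3.14].

INTERFACE

Orientations are given as a unit quaternion [w, x, y, z].
In Python, from workcell import get_state, eyes, env gives the robot as it stands.
- The arm moves only by the shell command python3 -m inch 'ROWS' [OPENING] [FORCE]. ROWS is JSON, one flat list of numbers, 4 for each row, row after row: the shift along the tool's x, y, z in cm, then the turn about the tool's z in rad. A call has exactly 5 rows; each row shifts and turns the commanded pose from where the row before left it, along the tool's axes as they then stand; what a row does not reach is not made up. A row lasts 1/12 s, in which the tool goes at most 41.7 mm and 7.16 degrees, less where a joint would pass 70% of its speed; a pose out of reach is approached as far as the arm can. A call is refused whole if a number of a shift passes 4.17 or a number of a turn 0.125, either way. A call with a gripper value outside its range is refused whole. OPENING is the opening, from -1 (shut) to 1 (fully open), set as the call begins (- or left out, the last holds). The fingers move at their own pace and stop on an object; FORCE is the grip in N (left out, the last holds). Time passes only in rows, so rows that do not move let the fingers close, or fill a call up. It gives the time, the measured TCP pose, the force, the opening and the grip force at its end, in the units of the state.
- get_state(): the state, without advancing time (a new reading comes with each control period).
- eyes.read_camera(name): name is "side" or "top"; returns the picture (384x512x3 uint8, red, green, blue); there is no depth.
- eyes.camera_info(name): a dict with "fovy" (degrees; the focal length in pixels is half the picture's height over the tangent of half this angle, whatever the lens; pixels are square), "cx", "cy" (the principal point, pixels), "xyz" and "orientation" of the camera in the world. Camera axes: x right, y down, z forward; pixel columns grow to the right and rows downward; lengths in m; the calibration is good to about 2 mm. A picture is of the moment at which its call begins. camera_info takes no time and is no camera call.
- env.hand_in(): hands the job in; it is judged then, once.
The state is a dict: "clock": time; "joint_pos": joint angles; "qvel": joint speeds; "tau": joint torques, N m; "tcp_pos": TCP position; "orientation": TCP orientation; "wrist_force": force on the tool from outside, world axes, zero at the start; "ft_torque": the same for the moment, N m; "finger_gap": finger opening in m; "grip_force": force on a finger pad.
Only numpy, scipy, OpenCV 4.12 (cv2) and the standard library are available. Lean on these libraries where they do the work, as an engineer would, in place of code of your own. Each camera call takes 0.05 s, during which the arm holds its last target. There are 200 camera calls.

## Working session

There is one attempt and no reset: what is moved stays moved. The work goes in short steps, Python scripts to look and compute and a shell command to move; the robot and the scene stay as the last step left them, time stands still between calls to the robot, and variables do not carry over. Pictures are saved under pics/ and viewed, at most 10 in all, crops included, and the job is handed in when it is done.

```bash
ls; mkdir -p pics
python3 - <<'E'
from workcell import get_state, eyes, env
import cv2
s=get_state();print(s)
for n in("side","top"):
    print(eyes.camera_info(n)); cv2.imwrite(f"pics/{n}0.png",cv2.cvtColor(eyes.read_camera(n),cv2.COLOR_RGB2BGR))
E
```

```text
pics
{'clock': 0.0, 'joint_pos': array([1.14142102e+00, 3.13976804e-01, 4.49646818e-02, 1.30359869e+00,
       1.93973265e-05, 1.43124418e+00]), 'qvel': array([-3.47903002e-05,  7.71398559e-04,  5.70719010e-04, -6.75470515e-04,
        1.29793274e-03, -1.32252279e-03]), 'tau': array([-4.77125977e-04, -4.80628073e+01,  2.98533690e+01,  1.94357074e-02,
       -1.48620570e-04, -1.40031040e-05]), 'tcp_pos': array([0.16409364, 0.55056982, 0.24141643]), 'orientation': array([-2.63919918e-04,  1.44404885e-01,  9.89518270e-01, -8.68060566e-04]), 'wrist_force': array([ 0.33473455, -0.49949798,  1.01232028]), 'ft_torque': array([-0.01560559, -0.05127901,  0.07722731]), 'grip_force': 0.0, 'finger_gap': 0.08536947171971264}
{'fovy': 51.599967267052655, 'cx': 258.33214706921217, 'cy': 182.71073318790928, 'xyz': array([ 0.38431326, -0.72276706,  1.03880973]), 'orientation': array([-0.32173546,  0.94457163, -0.0602731 ,  0.02525629])}
{'fovy': 47.70697857346239, 'cx': 255.89845308624857, 'cy': 193.0217583473732, 'xyz': array([ 0.36696701, -0.01903622,  1.52638602]), 'orientation': array([-0.02155218,  0.71006686, -0.70299512,  0.03374038])}
```

View pics/top0.png

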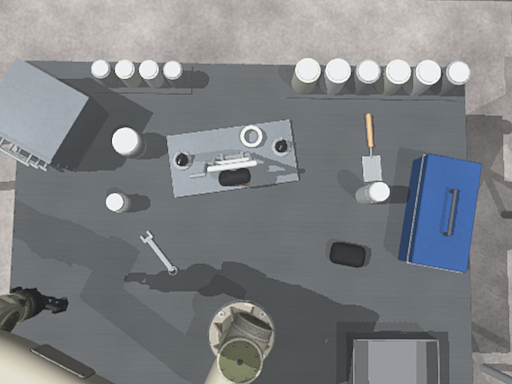

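View pics/side0.png

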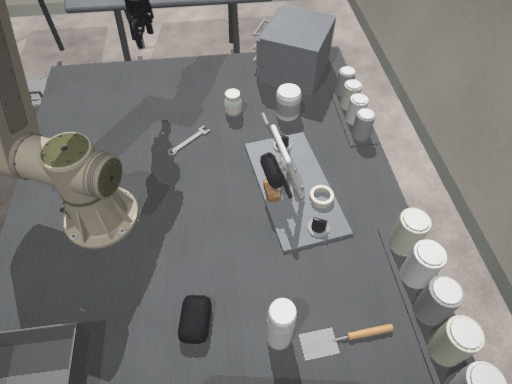

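The top view shows the plate with corners at about (167,136), (291,120), (299,180), (174,197). The black bolts are near (182,160) and (281,147), the top bar at (205–257,165), and the peg near (197,176).

```bash
cat > h.py <<'E'
import numpy as np, cv2
from scipy.spatial.transform import Rotation as R
from workcell import get_state, eyes, env
def cam(n):
    c=eyes.camera_info(n); f=192/np.tan(np.radians(c["fovy"]/2))
    return R.from_quat(np.roll(c["orientation"],-1)).as_matrix(),np.array(c["xyz"]),f,c["cx"],c["cy"]
def ray(n,u,v):
    M,t,f,cx,cy=cam(n); return t, M@np.array([(u-cx)/f,(v-cy)/f,1])
def onz(n,u,v,z):
    t,d=ray(n,u,v); return t+d*(z-t[2])/d[2]
def proj(n,p):
    M,t,f,cx,cy=cam(n); q=M.T@(np.array(p)-t); return np.array([q[0]/q[2]*f+cx,q[1]/q[2]*f+cy])
def tri(u1,u2):  # side px, top px
    a,d=ray("side",*u1); b,e=ray("top",*u2)
    s=np.linalg.lstsq(np.c_[d,-e],b-a,rcond=None)[0]
    P,Q=a+d*s[0],b+e*s[1]; return (P+Q)/2,np.linalg.norm(P-Q)
def shot(n,name):
    im=cv2.cvtColor(eyes.read_camera(n),cv2.COLOR_RGB2BGR); cv2.imwrite(f"pics/{name}.png",im); return im
E
python3 - <<'E'
from h import *
for n,cs in(("top",[(167,136),(291,120),(299,180),(174,197)]),("side",[(246,142),(291,134),(348,236),(277,246)])):
    P=np.array([onz(n,u,v,.012) for u,v in cs]); print(n,P.round(3).tolist(),P.mean(0).round(3),[np.linalg.norm(P[i]-P[i-1]).round(3) for i in range(4)])
t=cv2.imread("pics/top0.png")[110:205,155:310]; cv2.imwrite("pics/c1.png",cv2.resize(t,None,fx=5,fy=5,interpolation=cv2.INTER_CUBIC))
t=cv2.imread("pics/side0.png")[105:255,235:355]; cv2.imwrite("pics/c2.png",cv2.resize(t,None,fx=4,fy=4,interpolation=cv2.INTER_CUBIC))
E
```

```text
top [[0.684, 0.27, 0.012], [0.747, -0.167, 0.012], [0.533, -0.196, 0.012], [0.469, 0.241, 0.012]] [0.608 0.037 0.012] [np.float64(0.217), np.float64(0.442), np.float64(0.216), np.float64(0.441)]
side [[0.477, 0.248, 0.012], [0.642, 0.267, 0.012], [0.734, -0.169, 0.012], [0.52, -0.176, 0.012]] [0.593 0.043 0.012] [np.float64(0.426), np.float64(0.167), np.float64(0.446), np.float64(0.214)]
```

View pics/c1.png

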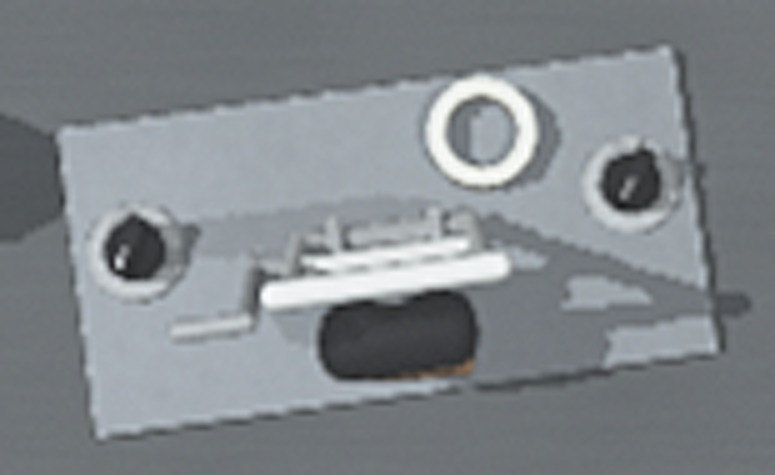

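View pics/c2.png

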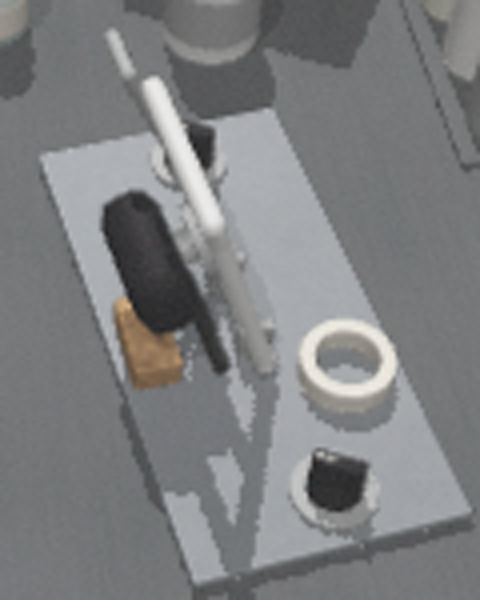

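The crops give sharper plate corners. The leg is folded with its peg at the front left, the frame leans forward, and both bolt bars sit within the stated range. Next I fit the base pose.

```bash
cat >> h.py <<'E'
def tops(): # base->world
    o,psi=np.load("base.npy")[:2],np.load("base.npy")[2]
    return o,psi
def B(x,y,z):
    o,psi=tops(); c,s=np.cos(psi),np.sin(psi); return np.array([o[0]+c*x-s*y,o[1]+s*x+c*y,z])
def go(target,phi): # commanded delta: shift in present tool axes (cm), turn about tool z
    s=get_state(); M=R.from_quat(np.roll(s["orientation"],-1)).as_matrix()
    d=M.T@(np.array(target)-s["tcp_pos"])*100
    p=np.arctan2(M[1,0],M[0,0]); t=(p-phi+np.pi)%(2*np.pi)-np.pi
    print("tcp",s["tcp_pos"].round(4),"tilt",M[2].round(3),"t",round(s["clock"],2),"| cm",d.round(2),"turn",round(t,3),"q6",s["joint_pos"][5].round(2))
E
python3 - <<'E'
from h import *
top=[(166.6,136),(289.4,119.2),(299,180.4),(174.4,197.6)]; side=[(303,132),(352.5,233),(284,251),(245,144.2)]
ref=np.array([[.11,.22],[.11,-.22],[-.11,-.22],[-.11,.22]])
for n,cs in(("top",top),("side",side)):
    P=np.array([onz(n,u,v,.012) for u,v in cs])[:,:2]; o=P.mean(0)
    H=(P-o).T@ref; psi=np.arctan2(H[1,0]-H[0,1],H[0,0]+H[1,1]); print(n,o.round(4),psi.round(4),[np.linalg.norm(P[i]-P[i-1]).round(3) for i in range(4)])
    if n=="top": np.save("base.npy",[*o,psi])
for nm,p in dict(bl=(.015,.175,.018),br=(.015,-.175,.018),blt=(.015,.175,.056),brt=(.015,-.175,.056),bar=(-.059,0,.221),peg=(-.073,.113,.221)).items():
    w=B(*p); print(nm,w.round(3),"top",proj("top",w).round(1),((proj("top",w)-[155,110])*5).round(),"side",proj("side",w).round(1),((proj("side",w)-[235,105])*4).round())
print("tin",onz("top",127,140,.11),"jar",onz("top",116,201,.09))
print(tops()); go(B(.015,.175,.14),tops()[1]-.45+np.pi)
E
```

```text
top [0.6081 0.0386] 0.1507 [np.float64(0.22), np.float64(0.438), np.float64(0.221), np.float64(0.44)]
side [0.612  0.0386] 0.1494 [np.float64(0.218), np.float64(0.437), np.float64(0.216), np.float64(0.437)]
bl [0.597 0.214 0.018] top [182.3 160.5] [136. 252.] side [281.  144.8] [184. 159.]
br [ 0.649 -0.132  0.018] top [281.3 146.8] [631. 184.] side [317.4 227.4] [330. 490.]
blt [0.597 0.214 0.056] top [180.6 158.8] [128. 244.] side [281.6 137.2] [186. 129.]
brt [ 0.649 -0.132  0.056] top [282.1 144.8] [635. 174.] side [319.  220.6] [336. 462.]
bar [0.55  0.03  0.221] top [232.8 166.3] [389. 281.] side [279.3 144.4] [177. 157.]
peg [0.519 0.139 0.221] top [196.3 176. ] [206. 330.] side [263.1 118.5] [112.  54.]
tin [0.6483614  0.38234944 0.11      ] jar [0.44837844 0.41748538 0.09      ]
(array([0.60813365, 0.03857942]), np.float64(0.1506666911561503))
tcp [0.1641 0.5506 0.2415] tilt [ 0.    -0.002 -1.   ] t 0.1 | cm [-51.08 -19.9   10.17] turn 0.01 q6 1.43
```

```bash
python3 - <<'E'
import numpy as np; np.save("base.npy",[.610,.0386,.150])
E
python3 -m inch '[-3.6,-1.4,0,0.01,-3.6,-1.4,0,0,-3.6,-1.4,0,0,-3.6,-1.4,0,0,-3.6,-1.4,0,0]' 0.6 20
python3 -m inch '[-3.6,-1.4,0,0,-3.6,-1.4,0,0,-3.6,-1.4,0,0,-3.6,-1.4,0,0,-3.6,-1.4,0,0]'
python3 -m inch '[-3.6,-1.4,0,0,-3.6,-1.4,0,0,-3.6,-1.4,0,0,-3.6,-1.4,0,0,0,0,0,0]'
python3 - <<'E'
from h import *
go(B(.015,.175,.12),tops()[1]-.45+np.pi)
E
```

```text
clock: 0.52
tcp_pos: [0.3166, 0.43, 0.2419]
orientation: [-0.0, 0.149, 0.989, -0.0]
wrist_force: [1.5, 0.4, -0.6]
finger_gap: 0.0687
grip_force: 0.0
clock: 0.93
tcp_pos: [0.4682, 0.3097, 0.242]
orientation: [-0.0, 0.149, 0.989, -0.0]
wrist_force: [0.3, 0.5, -0.7]
finger_gap: 0.0679
grip_force: 0.0
clock: 1.35
tcp_pos: [0.5931, 0.2104, 0.2406]
orientation: [0.001, 0.153, 0.988, -0.001]
wrist_force: [0.4, 0.4, 0.3]
finger_gap: 0.068
grip_force: 0.0
tcp [0.5931 0.2104 0.2406] tilt [-0.002 -0.001 -1.   ] t 1.35 | cm [-0.41  0.52 12.06] turn -0.006 q6 0.52
```

```bash
python3 -m inch '[-0.4,0.5,2.8,0,0,0,2.8,0,0,0,2.8,0,0,0,2.8,0,0,0,2.8,0]'
python3 -m inch '[0,0,0,0,0,0,0,0,0,0,0,0,0,0,0,0,0,0,0,0]'
python3 - <<'E'
from h import *
go(B(.015,.175,.043),tops()[1]-.45+np.pi)
t=shot("side","s2")[40:240,180:380]; cv2.imwrite("pics/c3.png",cv2.resize(t,None,fx=3,fy=3,interpolation=cv2.INTER_CUBIC))
E
```

```text
clock: 1.77
tcp_pos: [0.5929, 0.2188, 0.1006]
orientation: [-0.0, 0.149, 0.989, -0.0]
wrist_force: [0.1, -0.0, -0.3]
finger_gap: 0.068
grip_force: 0.0
clock: 2.18
tcp_pos: [0.595, 0.2193, 0.1047]
orientation: [0.002, 0.149, 0.989, 0.001]
wrist_force: [0.1, -0.0, 0.1]
finger_gap: 0.0685
grip_force: 0.0
tcp [0.595  0.2193 0.1047] tilt [-0.003  0.002 -1.   ] t 2.18 | cm [-0.49 -0.42  6.17] turn 0.0 q6 0.53
```

View pics/c3.png

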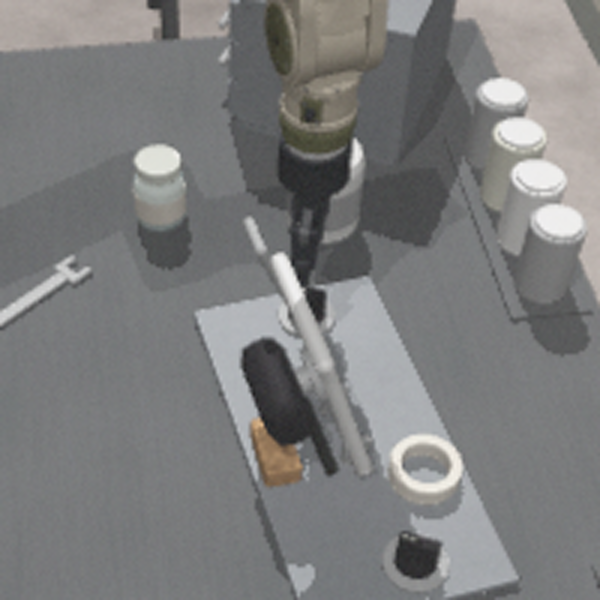

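The side view shows the gripper above the left bolt with the peg (crop 250,225) clear of it. Descending.

```bash
python3 -m inch '[-0.5,-0.4,1.2,0,0,0,1.2,0,0,0,1.2,0,0,0,1,0,0,0,0.5,0]' 0.3
python3 -m inch '[0,0,0,0,0,0,0,0,0,0,0,0,0,0,0,0,0,0,0,0]'
python3 - <<'E'
from h import *
go(B(.015,.175,.043),tops()[1]-.45+np.pi)
E
```

```text
clock: 2.65
tcp_pos: [0.5964, 0.213, 0.0495]
orientation: [-0.001, 0.149, 0.989, -0.0]
wrist_force: [-0.4, -1.1, -0.1]
finger_gap: 0.0557
grip_force: 0.0
clock: 3.07
tcp_pos: [0.5977, 0.2137, 0.0521]
orientation: [0.001, 0.149, 0.989, 0.0]
wrist_force: [0.3, -0.5, 0.6]
finger_gap: 0.0556
grip_force: 0.0
tcp [0.5977 0.2137 0.0521] tilt [-0.001  0.001 -1.   ] t 3.07 | cm [-0.09  0.04  0.91] turn 0.0 q6 0.52
```

```bash
python3 -m inch '[0,0,0.5,0,0,0,0.4,0,0,0,0,0,0,0,0,0,0,0,0,0]'
python3 -m inch '[0,0,0,0,0,0,0,0,0,0,0,0,0,0,0,0,0,0,0,0]' -1 20
python3 -m inch '[0,0,0,0,0,0,0,0,0,0,0,0,0,0,0,0,0,0,0,0]'
python3 - <<'E'
from h import *
go(B(.015,.175,.043),tops()[1]-.45+np.pi)
s=get_state();print(s["finger_gap"],s["grip_force"],s["wrist_force"].round(1),s["ft_torque"].round(2))
E
```

```text
clock: 3.48
tcp_pos: [0.597, 0.2135, 0.0421]
orientation: [-0.0, 0.149, 0.989, -0.0]
wrist_force: [-0.3, 0.2, 1.0]
finger_gap: 0.0557
grip_force: 0.0
clock: 3.9
tcp_pos: [0.5973, 0.215, 0.0427]
orientation: [0.0, 0.149, 0.989, 0.001]
wrist_force: [-0.9, 5.4, 0.3]
finger_gap: 0.0135
grip_force: 24.1
clock: 4.32
tcp_pos: [0.5973, 0.215, 0.0427]
orientation: [0.0, 0.149, 0.989, 0.001]
wrist_force: [-0.4, 4.4, 0.7]
finger_gap: 0.0134
grip_force: 24.1
tcp [0.5973 0.215  0.0427] tilt [ 0.     0.003 -1.   ] t 4.32 | cm [-0.16 -0.06 -0.03] turn 0.001 q6 0.52
0.013408267034340216 24.108594059944153 [-0.4  4.4  0.7] [ 0.91  0.04 -0.03]
```

```bash
python3 -m inch '[0,0,0,0.11,0,0,0,0.11,0,0,0,0.11,0,0,0,0.11,0,0,0,0.11]'
python3 -m inch '[0,0,0,0.11,0,0,0,0.11,0,0,0,0.11,0,0,0,0.11,0,0,0,0.11]'
python3 -m inch '[0,0,0,0.02,0,0,0,0.02,0,0,0,0.02,0,0,0,0,0,0,0,0]'
python3 - <<'E'
from h import *
go(B(.015,.175,.043),tops()[1]-1.6+np.pi)
s=get_state();print(s["finger_gap"],s["grip_force"],s["wrist_force"].round(1),s["ft_torque"].round(2))
E
```

```text
clock: 4.73
tcp_pos: [0.5975, 0.2152, 0.0427]
orientation: [-0.0, 0.414, 0.91, 0.002]
wrist_force: [0.4, 5.1, -0.0]
finger_gap: 0.0138
grip_force: 24.0
clock: 5.15
tcp_pos: [0.5977, 0.2154, 0.0427]
orientation: [-0.001, 0.646, 0.764, 0.002]
wrist_force: [0.5, 6.0, 0.2]
finger_gap: 0.0134
grip_force: 24.0
clock: 5.57
tcp_pos: [0.5977, 0.2154, 0.0427]
orientation: [-0.001, 0.666, 0.746, 0.002]
wrist_force: [0.9, 5.0, -0.7]
finger_gap: 0.0132
grip_force: 24.2
tcp [0.5977 0.2154 0.0427] tilt [ 0.003  0.002 -1.   ] t 5.57 | cm [-0.16  0.08 -0.03] turn -0.008 q6 1.68
0.01319100800519101 24.216688871383667 [ 0.9  5.  -0.7] [ 1.17 -0.04  0.3 ]
```

```bash
python3 -m inch '[0,0,0,0.02,0,0,0,0,0,0,0,0,0,0,0,0,0,0,0,0]'
python3 - <<'E'
from h import *
print(get_state()["ft_torque"].round(2))
E
python3 -m inch '[0,0,0,0,0,0,0,0,0,0,0,0,0,0,0,0,0,0,-0.5,0]' 0.3
python3 -m inch '[0,0,-2,0,0,0,-3.5,0,0,0,-3.5,0,0,0,-3.5,0,0,0,-3.5,0]'
python3 -m inch '[0,0,-3.5,0,0,0,-3.5,0,0,0,-1.5,-0.1,0,0,0,-0.1,0,0,0,-0.1]'
python3 -m inch '[0,0,0,-0.12,0,0,0,-0.12,0,0,0,-0.12,0,0,0,-0.12,0,0,0,-0.12]'
python3 -m inch '[0,0,0,-0.12,0,0,0,-0.12,0,0,0,0,0,0,0,0,0,0,0,0]'
python3 - <<'E'
from h import *
go(B(.015,-.175,.29),tops()[1]-.45+np.pi)
E
```

```text
clock: 5.98
tcp_pos: [0.5978, 0.2153, 0.0427]
orientation: [-0.0, 0.673, 0.739, 0.002]
wrist_force: [1.9, 6.0, -0.7]
finger_gap: 0.0135
grip_force: 31.2
[ 1.05 -0.17  0.5 ]
clock: 6.4
tcp_pos: [0.5963, 0.2131, 0.0464]
orientation: [-0.001, 0.674, 0.738, -0.001]
wrist_force: [0.4, -0.7, 0.9]
finger_gap: 0.0555
grip_force: 0.0
clock: 6.82
tcp_pos: [0.5968, 0.2133, 0.2094]
orientation: [0.0, 0.674, 0.738, -0.0]
wrist_force: [0.7, 1.0, 0.0]
finger_gap: 0.0555
grip_force: 0.0
clock: 7.23
tcp_pos: [0.5979, 0.2135, 0.295]
orientation: [0.002, 0.554, 0.832, 0.002]
wrist_force: [-0.8, 0.6, -0.5]
finger_gap: 0.0558
grip_force: 0.0
clock: 7.65
tcp_pos: [0.597, 0.2133, 0.2928]
orientation: [0.0, 0.283, 0.959, 0.0]
wrist_force: [0.9, -0.1, -0.5]
finger_gap: 0.0552
grip_force: 0.0
clock: 8.07
tcp_pos: [0.5971, 0.2134, 0.2925]
orientation: [0.0, 0.171, 0.985, 0.0]
wrist_force: [0.3, 1.1, -0.3]
finger_gap: 0.0556
grip_force: 0.0
tcp [0.5971 0.2134 0.2925] tilt [-0.  0. -1.] t 8.07 | cm [-16.7  -30.73   0.25] turn -0.043 q6 0.56
```

```bash
python3 -m inch '[-1.6,-3,0,-0.04,-1.7,-3,0,0,-1.7,-3,0,0,-1.7,-3,0,0,-1.7,-3,0,0]'
python3 -m inch '[-1.7,-3.1,0,0,-1.7,-3.1,0,0,-1.7,-3.1,0,0,-1.7,-3.1,0,0,-1.7,-3.1,0,0]'
python3 -m inch '[0,0,3.5,0,0,0,3.5,0,0,0,3.5,0,0,0,3.5,0,0,0,3.5,0]'
python3 -m inch '[0,0,0,0,0,0,0,0,0,0,0,0,0,0,0,0,0,0,0,0]'
python3 - <<'E'
from h import *
go(B(.015,-.175,.043),tops()[1]-.45+np.pi)
E
```

```text
clock: 8.48
tcp_pos: [0.6318, 0.0438, 0.2925]
orientation: [0.0, 0.15, 0.989, 0.0]
wrist_force: [-0.1, 0.3, 0.7]
finger_gap: 0.0558
grip_force: 0.0
clock: 8.9
tcp_pos: [0.6672, -0.1298, 0.2925]
orientation: [0.0, 0.151, 0.989, 0.0]
wrist_force: [0.6, -0.1, 0.3]
finger_gap: 0.055
grip_force: 0.0
clock: 9.32
tcp_pos: [0.667, -0.1283, 0.1159]
orientation: [0.0, 0.151, 0.989, -0.0]
wrist_force: [0.6, 0.5, 0.2]
finger_gap: 0.0558
grip_force: 0.0
clock: 9.73
tcp_pos: [0.6691, -0.1285, 0.1206]
orientation: [0.003, 0.149, 0.989, -0.0]
wrist_force: [0.3, -0.4, 0.1]
finger_gap: 0.0557
grip_force: 0.0
tcp [ 0.6691 -0.1285  0.1206] tilt [-0.005  0.    -1.   ] t 9.73 | cm [ 1.66 -0.89  7.75] turn -0.0 q6 -0.01
```

```bash
python3 -m inch '[1.7,-0.9,0,0,0,0,2,0,0,0,2,0,0,0,1.8,0,0,0,0,0]'
python3 -m inch '[0,0,0,0,0,0,0,0,0,0,0,0,0,0,0,0,0,0,0,0]'
python3 - <<'E'
from h import *
go(B(.015,-.175,.043),tops()[1]-.45+np.pi)
E
```

```text
clock: 10.15
tcp_pos: [0.6469, -0.1311, 0.0574]
orientation: [-0.002, 0.149, 0.989, 0.0]
wrist_force: [-0.4, 0.8, -0.2]
finger_gap: 0.0553
grip_force: 0.0
clock: 10.57
tcp_pos: [0.6491, -0.1318, 0.0606]
orientation: [0.001, 0.149, 0.989, -0.0]
wrist_force: [-0.2, 0.8, 0.8]
finger_gap: 0.0556
grip_force: 0.0
tcp [ 0.6491 -0.1318  0.0606] tilt [-0.002  0.    -1.   ] t 10.57 | cm [-0.19  0.02  1.76] turn 0.0 q6 -0.02
```

```bash
python3 -m inch '[-0.2,0,0.9,0,0,0,0.8,0,0,0,0,0,0,0,0,0,0,0,0,0]'
python3 -m inch '[0,0,0,0,0,0,0,0,0,0,0,0,0,0,0,0,0,0,0,0]' -1 20
python3 -m inch '[0,0,0,0,0,0,0,0,0,0,0,0,0,0,0,0,0,0,0,0]'
python3 -m inch '[0,0,0,0.11,0,0,0,0.11,0,0,0,0.11,0,0,0,0.11,0,0,0,0.11]'
python3 -m inch '[0,0,0,0.11,0,0,0,0.11,0,0,0,0.11,0,0,0,0.11,0,0,0,0.11]'
python3 -m inch '[0,0,0,0.02,0,0,0,0.02,0,0,0,0.02,0,0,0,0.02,0,0,0,0]'
python3 - <<'E'
from h import *
go(B(.015,-.175,.043),tops()[1]-1.6+np.pi)
s=get_state();print(s["finger_gap"],s["grip_force"],s["wrist_force"].round(1),s["ft_torque"].round(2))
E
```

```text
clock: 10.98
tcp_pos: [0.6498, -0.132, 0.0417]
orientation: [-0.001, 0.149, 0.989, 0.0]
wrist_force: [0.3, 0.1, 0.1]
finger_gap: 0.0554
grip_force: 0.0
clock: 11.4
tcp_pos: [0.6504, -0.1313, 0.0427]
orientation: [0.0, 0.149, 0.989, 0.001]
wrist_force: [1.5, 3.2, 2.0]
finger_gap: 0.0133
grip_force: 25.5
clock: 11.82
tcp_pos: [0.6504, -0.1314, 0.0427]
orientation: [0.0, 0.149, 0.989, 0.001]
wrist_force: [-0.1, 6.6, 3.6]
finger_gap: 0.0136
grip_force: 25.7
clock: 12.23
tcp_pos: [0.6502, -0.1316, 0.0426]
orientation: [-0.0, 0.414, 0.91, 0.0]
wrist_force: [0.3, 4.7, 3.4]
finger_gap: 0.0136
grip_force: 25.7
clock: 12.65
tcp_pos: [0.6501, -0.1317, 0.0427]
orientation: [-0.0, 0.646, 0.763, 0.0]
wrist_force: [-0.2, 4.3, 4.8]
finger_gap: 0.0139
grip_force: 25.7
clock: 13.07
tcp_pos: [0.65, -0.1317, 0.0426]
orientation: [-0.0, 0.673, 0.74, 0.0]
wrist_force: [-1.1, 5.7, 5.0]
finger_gap: 0.0133
grip_force: 32.2
tcp [ 0.65   -0.1317  0.0426] tilt [ 0. -0. -1.] t 13.07 | cm [-0.06  0.09 -0.04] turn -0.026 q6 1.16
0.013349666726983756 32.19800412654877 [-1.1  5.7  5. ] [0.92 0.32 0.73]
```

```bash
python3 -m inch '[0,0,0,0,0,0,0,0,0,0,0,0,0,0,0,0,0,0,-0.5,0]' 0.3
python3 -m inch '[0,0,-2,0,0,0,-3.5,0,0,0,-3.5,0,0,0,-3.5,0,0,0,-3.5,0]'
python3 -m inch '[0,0,-3.5,0,0,0,-3.5,0,0,0,-1.5,0,0,0,0,0,0,0,0,0]' -1
python3 - <<'E'
from h import *
im=shot("side","s3")
go(B(-.13,.122,.29),tops()[1]-np.pi/2+np.pi)
E
```

```text
clock: 13.48
tcp_pos: [0.6493, -0.1324, 0.0461]
orientation: [-0.001, 0.674, 0.738, -0.001]
wrist_force: [-0.2, 0.5, 0.2]
finger_gap: 0.0558
grip_force: 0.0
clock: 13.9
tcp_pos: [0.6498, -0.1323, 0.2093]
orientation: [0.0, 0.674, 0.739, -0.0]
wrist_force: [1.3, -0.2, 0.5]
finger_gap: 0.0555
grip_force: 0.0
clock: 14.32
tcp_pos: [0.6507, -0.1325, 0.2936]
orientation: [0.001, 0.674, 0.739, 0.001]
wrist_force: [-0.1, -0.9, -0.7]
finger_gap: -0.0001
grip_force: 0.0
tcp [ 0.6501 -0.1323  0.2918] tilt [-0. -0. -1.] t 14.37 | cm [ 28.79 -16.14   0.19] turn -0.059 q6 1.16
```

```bash
python3 -m inch '[0,0,0,-0.06,3.3,-1.6,0,0,3.3,-1.6,0,0,3.3,-1.6,0,0,3.3,-1.6,0,0]'
python3 -m inch '[3.3,-1.6,0,0,3.3,-1.6,0,0,3.3,-1.6,0,0,3.3,-1.6,0,0,3.3,-1.6,0,0]'
python3 -m inch '[0,0,2.5,0,0,0,2.5,0,0,0,2.5,0,0,0,0,0,0,0,0,0]'
python3 - <<'E'
from h import *
go(B(-.12,.122,.215),tops()[1]-np.pi/2+np.pi)
t=shot("side","s4")[60:260,180:380]; cv2.imwrite("pics/c4.png",cv2.resize(t,None,fx=3,fy=3,interpolation=cv2.INTER_CUBIC))
E
```

```text
clock: 14.78
tcp_pos: [0.5649, -0.0103, 0.2894]
orientation: [-0.002, 0.652, 0.758, -0.001]
wrist_force: [0.1, 0.7, 0.5]
finger_gap: -0.0005
grip_force: 0.0
clock: 15.2
tcp_pos: [0.4607, 0.1407, 0.2901]
orientation: [-0.001, 0.652, 0.758, -0.001]
wrist_force: [0.7, 0.2, -0.3]
finger_gap: 0.0002
grip_force: 0.0
clock: 15.62
tcp_pos: [0.4609, 0.1395, 0.2151]
orientation: [-0.002, 0.652, 0.758, -0.002]
wrist_force: [0.1, -0.2, 1.1]
finger_gap: 0.0002
grip_force: 0.0
tcp [0.4609 0.1395 0.2151] tilt [ 0.    -0.006 -1.   ] t 15.62 | cm [-0.01  1.23  0.  ] turn 0.001 q6 1.55
```

View pics/c4.png

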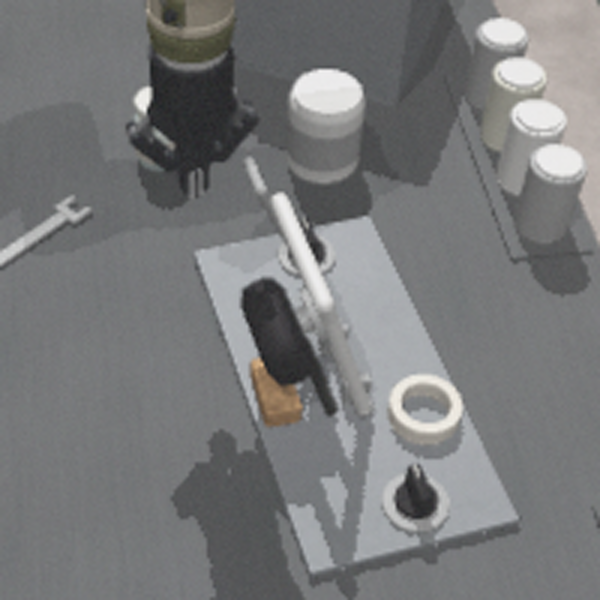

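The view shows the shut fingers (crop 195,190) in front of the peg (crop 255,175), with both bolts home. Pushing back now.

```bash
python3 -m inch '[0,1.2,0,0,0,1.2,0,0,0,1.2,0,0,0,1.2,0,0,0,1.2,0,0]'
python3 -m inch '[0,1.2,0,0,0,1.2,0,0,0,1.2,0,0,0,1,0,0,0,0.8,0,0]'
python3 -m inch '[0,0,0,0,0,0,0,0,0,0,0,0,0,0,0,0,0,0,0,0]'
python3 - <<'E'
from h import *
go(B(-.059,0,.30),tops()[1]-np.pi/2+np.pi)
t=shot("side","s5")[60:260,180:380]; cv2.imwrite("pics/c5.png",cv2.resize(t,None,fx=3,fy=3,interpolation=cv2.INTER_CUBIC))
E
```

```text
clock: 16.08
tcp_pos: [0.524, 0.1487, 0.219]
orientation: [0.001, 0.652, 0.758, 0.001]
wrist_force: [0.5, -0.3, 0.4]
finger_gap: -0.0002
grip_force: 0.2
clock: 16.5
tcp_pos: [0.5777, 0.1568, 0.2188]
orientation: [0.001, 0.652, 0.758, 0.001]
wrist_force: [0.2, -0.5, 0.2]
finger_gap: -0.0001
grip_force: 0.0
clock: 16.92
tcp_pos: [0.5754, 0.1569, 0.2176]
orientation: [-0.0, 0.652, 0.758, 0.0]
wrist_force: [-0.2, -0.1, -0.5]
finger_gap: -0.0004
grip_force: 0.0
tcp [0.5754 0.1569 0.2176] tilt [ 0.  0. -1.] t 16.92 | cm [-12.21  -4.26  -8.24] turn 0.001 q6 1.55
```

View pics/c5.png

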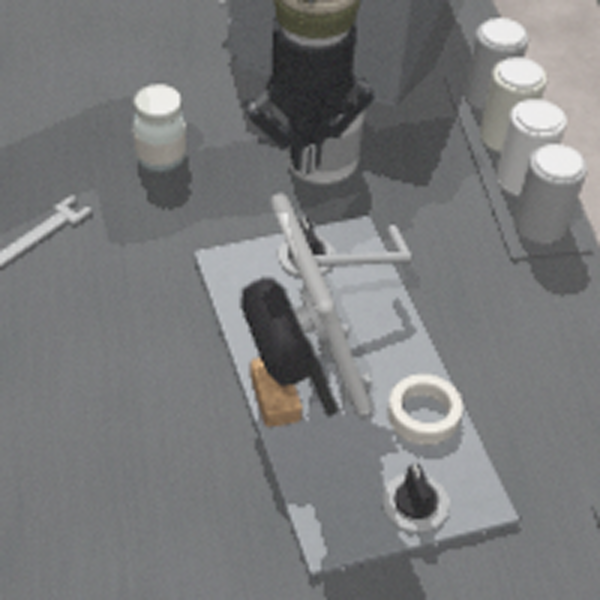

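The leg has gone over and points backwards, with the peg at crop (400,243). I'll raise the hand and compare that with the expected end position.

```bash
python3 -m inch '[0,0,-2.8,0,0,0,-2.8,0,0,0,-2.8,0,0,0,0,0,0,0,0,0]' 0.3
python3 -m inch '[-3,-1,0,0,-3,-1.1,0,0,-3,-1.1,0,0,-3,-1,0,0,0,0,0,0]'
python3 - <<'E'
from h import *
go(B(-.059,0,.229),tops()[1]-np.pi/2+np.pi)
for a in(1.9,2.26,2.38):
  t=a-.4; 
  for y in (.092,.134): print(a,((proj("side",B(-.024+.125*np.sin(t),y,.106+.125*np.cos(t)))-[180,60])*3).round(),end=" ")
t=shot("side","s6")[60:260,180:380]; cv2.imwrite("pics/c6.png",cv2.resize(t,None,fx=3,fy=3,interpolation=cv2.INTER_CUBIC))
E
```

```text
clock: 17.38
tcp_pos: [0.5766, 0.1571, 0.3035]
orientation: [0.001, 0.652, 0.758, 0.002]
wrist_force: [0.6, -0.0, -1.2]
finger_gap: 0.0555
grip_force: 0.0
clock: 17.8
tcp_pos: [0.5508, 0.0278, 0.2999]
orientation: [-0.0, 0.654, 0.757, -0.002]
wrist_force: [0.8, 0.4, 1.1]
finger_gap: 0.0555
grip_force: 0.0
tcp [0.5508 0.0278 0.2999] tilt [-0.001 -0.003 -1.   ] t 17.8 | cm [0.19 0.13 7.09] turn -0.004 q6 1.33
1.9 [409. 231.] 1.9 [395. 205.] 2.26 [400. 260.] 2.26 [387. 234.] 2.38 [394. 270.] 2.38 [381. 243.]
```

View pics/c6.png

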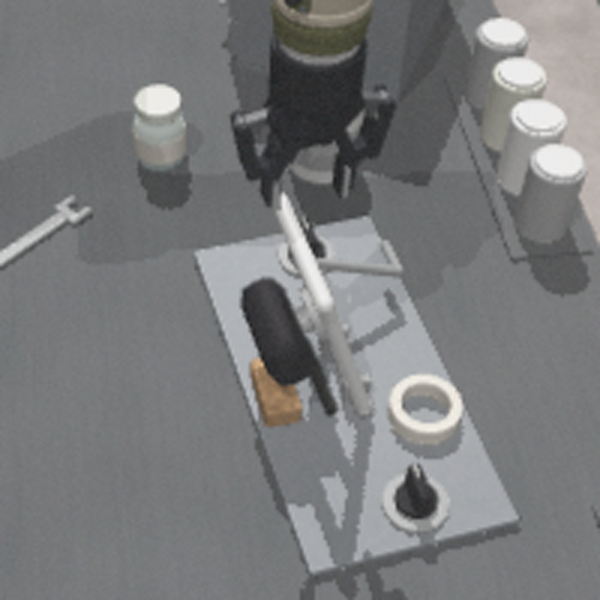

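The leg is down: the peg is at crop (386–399, 243–270), which matches the stop value of 2.38. Pinching the bar next.

```bash
python3 -m inch '[0.2,0.1,2.2,0,0,0,2.2,0,0,0,2,0,0,0,1.5,0,0,0,0.4,0]'
python3 -m inch '[0,0,0,0,0,0,0,0,0,0,0,0,0,0,0,0,0,0,0,0]'
python3 - <<'E'
from h import *
go(B(-.059,0,.214),tops()[1]-np.pi/2+np.pi)
E
```

```text
clock: 18.27
tcp_pos: [0.551, 0.0353, 0.2145]
orientation: [-0.003, 0.651, 0.759, -0.002]
wrist_force: [0.0, -0.2, 0.6]
finger_gap: 0.0556
grip_force: 0.0
clock: 18.68
tcp_pos: [0.5537, 0.0342, 0.2193]
orientation: [0.001, 0.652, 0.758, 0.001]
wrist_force: [-0.8, -0.3, 0.4]
finger_gap: 0.0556
grip_force: 0.0
tcp [0.5537 0.0342 0.2193] tilt [-0.     0.002 -1.   ] t 18.68 | cm [-0.41 -0.26  0.53] turn 0.001 q6 1.34
```

```bash
python3 -m inch '[-0.4,-0.2,0.5,0,0,0,0,0,0,0,0,0,0,0,0,0,0,0,0,0]' -1 20
python3 -m inch '[0,0,0,0,0,0,0,0,0,0,0,0,0,0,0,0,0,0,0,0]'
python3 - <<'E'
from h import *
go(B(-.059,0,.213),tops()[1]-np.pi/2+np.pi)
E
```

```text
clock: 19.1
tcp_pos: [0.5509, 0.0295, 0.213]
orientation: [-0.0, 0.652, 0.758, -0.001]
wrist_force: [-2.9, -1.3, 0.2]
finger_gap: 0.0173
grip_force: 19.8
clock: 19.52
tcp_pos: [0.5515, 0.0297, 0.2132]
orientation: [0.0, 0.652, 0.758, -0.0]
wrist_force: [-1.6, -2.8, 0.2]
finger_gap: 0.0174
grip_force: 19.8
tcp [0.5515 0.0297 0.2132] tilt [-0. -0. -1.] t 19.52 | cm [0.01 0.01 0.02] turn 0.001 q6 1.33
```

```bash
python3 -m inch '[0,0.58,-0.17,0,0,0.58,-0.15,0,0,0.58,-0.13,0,0,0.59,-0.12,0,0,0.59,-0.1,0]'
python3 -m inch '[0,0.59,-0.08,0,0,0.6,-0.06,0,0,0.6,-0.04,0,0,0.6,-0.03,0,0,0.6,-0.01,0]'
python3 -m inch '[0,0,0,0,0,0,0,0,0,0,0,0,0,0,0,0,0,0,0,0]'
python3 - <<'E'
from h import *
go(B(0,0,.222),tops()[1]-np.pi/2+np.pi)
im=shot("side","s7"); t=im[60:260,180:380]; cv2.imwrite("pics/c7.png",cv2.resize(t,None,fx=3,fy=3,interpolation=cv2.INTER_CUBIC))
for y in(-.077,.077):
  for a in (-.1,0,.1): print(y,a,((proj("side",B(-.2*np.sin(a),y,.03+.2*np.cos(a)))-[180,60])*3).round())
s=get_state();print(s["finger_gap"],s["grip_force"],s["wrist_force"].round(1))
E
```

```text
clock: 19.93
tcp_pos: [0.5808, 0.0341, 0.221]
orientation: [0.0, 0.652, 0.758, -0.0]
wrist_force: [-3.7, -2.8, 6.8]
finger_gap: 0.0173
grip_force: 21.0
clock: 20.35
tcp_pos: [0.6109, 0.0387, 0.2224]
orientation: [0.0, 0.652, 0.758, 0.0]
wrist_force: [-1.0, -3.4, 3.9]
finger_gap: 0.0173
grip_force: 21.0
clock: 20.77
tcp_pos: [0.6102, 0.0386, 0.2223]
orientation: [0.0, 0.652, 0.758, 0.0]
wrist_force: [-0.0, -4.2, 2.1]
finger_gap: 0.0172
grip_force: 20.8
tcp [0.6102 0.0386 0.2223] tilt [-0.     0.001 -1.   ] t 20.77 | cm [-0.   -0.02  0.03] turn 0.001 q6 1.35
-0.077 -0.1 [409. 290.]
-0.077 0 [389. 293.]
-0.077 0.1 [368. 299.]
0.077 -0.1 [352. 176.]
0.077 0 [333. 179.]
0.077 0.1 [314. 184.]
0.01741749236199548 20.83509474992752 [-2.  -3.4  2.6]
```

View pics/c7.png

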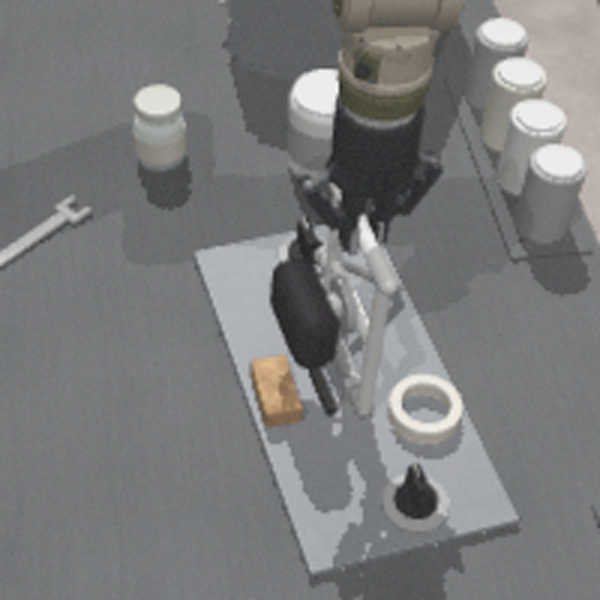

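The bar's right end is at crop (388,287), against a prediction of (389,293) for upright, and it is still held at about 20 N. Handing in.

```bash
python3 -c "
from workcell import env
print(env.hand_in())"
```

```text
the job is handed in; nothing more can be done
None
```

I handed the job in at about 21 s, and the hand-in returned no verdict. Both bolts are home against their stops, the leg is down, and the gripper is holding the frame upright (about 0 rad by the last picture) with about 20 N; nothing else on the bench was touched.

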